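# Close up the keyed lunch tin

### The arm

A 7-joint arm with a two-finger parallel gripper is mounted at the origin on a cart in front of the work surface, level with it; the furniture and walls round the work are solid. World frame = base frame: x ahead of the robot, y to its left, z up, the work surface at z = 0. Lengths are in m, angles in rad, forces in N, time in s.
With the tool pointing down it reaches from about 0.425 to 0.875 m from the base axis. Payload 4.7 kg.
Tool frame: the origin (TCP) lies at the centre of the arm's flange, where the gripper is bolted on; the fingertips stand 173 mm ahead of it and the grasp point (between the pads) lies 155 mm ahead of it; z points along the fingers, y is the line along which they close (so a half turn about z gives the same grasp; the last joint's range is limited). The gripper opens to 85 mm and grips with 20 to 120 N. Pads are 22 mm wide; open, the fingers measure 114 mm over their backs; the gripper's body (76 mm by 85 mm) begins 54 mm behind the grasp point. The pads swing forward as they close: fully open they stand 13 mm farther back than shut.
Start: joints at [-1.103, 0.321, -0.07, 1.45, 0.023, 1.371, -0.057], TCP at [0.285, 0.584, 0.405] pointing down, gripper open.
Joint ranges: [-2.86, 2.86], [-0.3, 2.09], [-1.38, 1.24], [0.06, 2.45], [-1.56, 4.7], [0.09, 2.05], [-2.69, 2.69]. Speed limits (rad/s): [2.57, 2.57, 3.14, 3.14, 3.14, 3.14, 3.14].

### API

Orientations are given as a unit quaternion [x, y, z, w].
In Python, from rig import robot, optics, close_job gives the robot as it stands.
- The arm moves only by the tool apply_moves, never from a script. Its argument "commands" is a list of rows, each a list of 3 entries, a list of its own where there are three numbers: the closure, from 0 (fully open) to 1 (shut), then the shift along the world's x, y, z in cm, then the turn, a rotation vector about the world's x, y, z in degrees. In form: [[gripper, [tx, ty, tz], [rx, ry, rz]], ...]. A call has 1 to 12 rows; each row shifts and turns the commanded pose from where the row before left it; what a row does not reach is not made up. A row lasts 1/12 s, in which the tool goes at most 41.7 mm and 7.16 degrees, less where a joint would pass 70% of its speed; a pose out of reach is approached as far as the arm can. A call is refused whole if a number of a shift passes 4.17 or a number of a turn 7.16, either way. A call with a gripper value outside its range is refused whole. The fingers move at their own pace and stop on an object; "grip_force" is the grip in N (left out, the last holds). Time passes only in rows, so rows that do not move let the fingers close. It gives the time, the measured TCP pose, the force, the opening and the grip force at its end, in the units of the state.
- robot.observe(): the state, without advancing time (a new reading comes with each control period).
- optics.snapshot(name): name is "scene" or "top" or "wrist"; returns a dict with "pixels" (480x640x3 uint8, blue, green, red), "range_z" (480x640 float32, m along the optical axis (not along the pixel's ray), 0 where there is no reading), "fx", "fy", "cx", "cy" (pixels), "k1" (the pictures are not rectified: a ray, as slopes to the right and down, at radius r is drawn at 1 + k1 r^2 times it, then the intrinsics apply), "view" (4x4, takes a point from world to camera coordinates). Camera axes: x right, y up, looking along -z (the intrinsics and any distortion apply to the point x, -y, -z); pixel columns grow to the right and rows downward; lengths in m; the calibration is good to about 2 mm. A picture is of the moment at which its call begins.
- close_job(): hands the job in; it is judged then, once.
The state is a dict: "clock": time; "joint_pos": joint angles; "joint_velocities": joint speeds; "joint_efforts": joint torques, N m; "tool_pos": TCP position; "eef_rot": TCP orientation; "ft_force": force on the tool from outside, world axes, zero at the start; "ft_torque": the same for the moment, N m; "finger_gap": opening from 0.0 (shut) to 1.0 (fully open); "finger_force": force on a finger pad.
Only numpy, scipy, OpenCV 4.12 (cv2) and the standard library are available. Lean on these libraries where they do the work, as an engineer would, in place of code of your own. Each camera call takes 0.05 s, during which the arm holds its last target. There are 200 camera calls.

### The job

Put the washed lunch tin back together on the worktop: stack the upper tin on the bottom tin, turned so that the notch in its skirt drops over the key on the bottom tin's rim and it sits fully down. Then tilt the lid, tuck its edge under the lip of the upper tin and level it down into the rim until it lies flat on the ledge inside, and let go. Do not shove the glass, mug, salt shaker or lemon aside.

Things in the scene. Friction and masses are not known exactly. Their poses are not given: they have to be found in the camera images.
- bottom_tin: Open round steel tin, 132 mm diameter, 42 mm high, wall 4 mm (inner radius 62), floor 4 mm, 0.9 kg, loose, empty, upright on the worktop; no handle, need not be moved. Origin: centre of the underside; z up; -x points to its one key, roughly towards the robot.
- key (a point): On the bottom tin, foot of the key: 66 mm from the tin's axis along -x, at rim height. The key is an upright steel tab on the outside of the rim, 10 mm wide along y, 62.5 to 70.5 mm from the axis, rising 9 mm above the rim; its last 4 mm are only 6 mm wide.
- upper_tin: Round steel tin that stacks on the bottom tin: 132 mm diameter, rim at z = 51 mm, lip top at 55, about 0.35 kg, loose, upright on the worktop. Origin: centre of the underside; z up; notch at -x (roughly towards the robot), lip at +x. Fully down on the bottom tin, its origin is 36 mm above that tin's and their x axes agree.
- notch (a point): On the upper tin, middle of the notch's mouth: 66 mm from the axis along -x, z = 6 mm. The notch in the skirt is 16 mm wide, 12 mm high; it takes the key. A foot of radius 58.5 below the skirt (z 0 to 6) goes inside the bottom tin's rim with 3.5 mm play all round; the skirt (radius 66) rests on that rim.
- partition (a point): On the upper tin, middle of the top edge of its fixed partition wall (z = 38.5 mm, on the axis): 10 mm thick (x), running along y across the whole inside (radius 57 to 62), standing 20 mm above the inner floor (z = 18.5). Pinch the tin here from above, fingertips close to the floor, with the gripper only partly open.
- lip (a point): On the upper tin, middle of the lip's inner edge, underside: 51 mm from the axis along +x, z = 51 mm. The lip is 4 mm thick, spans 24 degrees each side of +x and overhangs the lid's cavity (radius 62) by 11 mm. The lid lies on a ledge inside the cavity at z = 40 mm (inner radius 57), 11 mm below the lip.
- lid: Flat round steel lid, radius 58 mm, 4 mm thick, about 0.14 kg, loose, handle up. Origin: centre of the underside; z up. Wooden bar handle on top: 12 mm thick (x), 64 long (y), top at z = 28. Any yaw fits, but level it cannot pass the lip: tilt it about 15 degrees, lip side low. Home: origin 40 mm above the upper tin's, 4 mm play all round.
- glass_tumbler: Bystander: clear glass tumbler, 81 mm diameter, 91 mm high; origin: centre of its underside.
- salt_shaker: Bystander: salt shaker, 44 mm diameter, 90 mm high; origin: centre of its underside.
- mug: Bystander: cream mug, 78 mm diameter (116 with the handle), 101 mm high; origin: centre of its underside.
- lemon: Bystander: lemon, 71x53x51 mm; origin: centre of its underside.

How it is judged:
On the way:
1. the upper tin sits fully down on the bottom tin, its notch over the key (z of upper_tin in the frame of bottom_tin between 0.033 and 0.0385 m and horizontal distance between upper_tin and bottom_tin below 0.007 m and angle between the z axis of upper_tin and the z axis of bottom_tin, either way round below 0.03 rad and horizontal distance between notch and key below 0.009 m), for 0.2 s.
At the end, for the whole second after the job is handed in: Bottom tin upright on the worktop; upper tin fully down on it, notch over key (height 2.5 mm, axes 7 mm, level 0.03 rad, notch to key 9 mm); lid handle up, flat on the ledge under the lip (height 2.5 mm, centre 7 mm each way, level 0.03 rad); all at rest (all of step 1 and z of lid in the frame of upper_tin between 0.037 and 0.0425 m and x of lid in the frame of upper_tin between -0.007 and 0.007 m and y of lid in the frame of upper_tin between -0.007 and 0.007 m and angle between the z axis of lid and the z axis of upper_tin, either way round below 0.03 rad and angle between lid's own z axis and vertical below 1.5708 rad and angle between bottom_tin's own z axis and vertical below 0.03 rad and height (world z) of bottom_tin between -0.006 and 0.006 m and linear speed of each of bottom_tin, upper_tin, lid below 0.02 m/s); the robot touches nothing.
It fails at once if the glass tumbler is moved more than 40 mm (distance of glass_tumbler from where it was at the start of the episode above 0.04 m).
It fails at once if the salt shaker is moved more than 40 mm (distance of salt_shaker from where it was at the start of the episode above 0.04 m).
It fails at once if the mug is moved more than 40 mm (distance of mug from where it was at the start of the episode above 0.04 m).
It fails at once if the lemon is moved more than 40 mm (distance of lemon from where it was at the start of the episode above 0.04 m).
It also fails if it takes over 56 s, if anything falls off the work surface, if the arm or the gripper's body presses on something with over 40 N, if the wrist force passes 120 N, or if a joint passes its speed limit or range.

## Working session

There is one attempt and no reset: what is moved stays moved. The work goes in short steps, Python scripts to look and compute and a tool call to move; the robot and the scene stay as the last step left them, time stands still between calls to the robot, and variables do not carry over. Pictures are saved under pics/ and viewed, at most 10 in all, crops included, and the job is handed in when it is done.

Besides the shell and the picture viewer there is one more tool, called after ">>>" in YAML: its name, and indented under it one key for each argument. apply_moves: Moves the arm, as the interface text tells. Its arguments: {"type":"object","properties":{"commands":{"type":"array"},"grip_force":{"type":"number"}},"required":["commands"]}

```bash
mkdir -p pics; ls; cat > h.py <<'E'
import numpy as np, cv2
from rig import robot, optics
def snap(n,save=None):
    s=optics.snapshot(n)
    if save: cv2.imwrite('pics/'+save,s['pixels'])
    return s
def cloud(s):
    "world xyz per pixel"
    K=np.array([[s['fx'],0,s['cx']],[0,s['fy'],s['cy']],[0,0,1]]);h,w=s['range_z'].shape
    u,v=np.meshgrid(np.arange(w),np.arange(h))
    p=np.stack([u,v],-1).reshape(-1,1,2).astype(float)
    d=((p-[s['cx'],s['cy']])/[s['fx'],s['fy']]).reshape(-1,2)
    r=d.copy()
    for _ in range(15): r=d/(1+s['k1']*(r**2).sum(1,keepdims=True))
    z=s['range_z'].reshape(-1,1)
    c=np.hstack([r[:,:1]*z,-r[:,1:]*z,-z,np.ones_like(z)])
    P=(c@np.linalg.inv(np.array(s['view'])).T)[:,:3]
    P[z[:,0]==0]=np.nan
    return P.reshape(h,w,3)
E
python3 - <<'E'
from h import *
o=robot.observe();print({k:np.round(v,3) for k,v in o.items()})
a=snap('scene','a.png');b=snap('top','b.png')
for s in (a,b): print(s['fx'],s['k1'],np.round(np.array(s['view']),2).tolist())
cv2.imwrite('pics/ab.png',cv2.resize(np.vstack([a['pixels'],b['pixels']]),(400,600)))
np.save('b.npy',cloud(b));np.save('a.npy',cloud(a))
E
```

```text
pics
{'clock': np.float64(0.0), 'joint_pos': array([-1.103,  0.322, -0.07 ,  1.452,  0.023,  1.371, -0.057]), 'joint_velocities': array([-0.001, -0.   , -0.   , -0.   ,  0.002, -0.001, -0.001]), 'joint_efforts': array([-0.0000e+00, -4.9358e+01, -3.8200e-01, -3.1434e+01,  1.3000e-02,
        1.1000e-02, -0.0000e+00]), 'tool_pos': array([0.285, 0.584, 0.404]), 'eef_rot': array([ 0.225,  0.974, -0.001, -0.   ]), 'ft_force': array([ 0.47 , -0.2  , -0.946]), 'ft_torque': array([ 0.007,  0.028, -0.004]), 'finger_force': np.float64(0.0), 'finger_gap': np.float64(1.001)}
601.5494390882257 -0.14534211023919455 [[0.48, -0.88, 0.01, -0.24], [0.34, 0.2, 0.92, -0.23], [-0.81, -0.44, 0.4, -0.79], [0.0, 0.0, 0.0, 1.0]]
575.6488299095538 -0.11225494620849674 [[0.01, -1.0, 0.0, -0.01], [1.0, 0.01, 0.07, -0.51], [-0.07, 0.0, 1.0, -1.12], [0.0, 0.0, 0.0, 1.0]]
```

View pics/b.png

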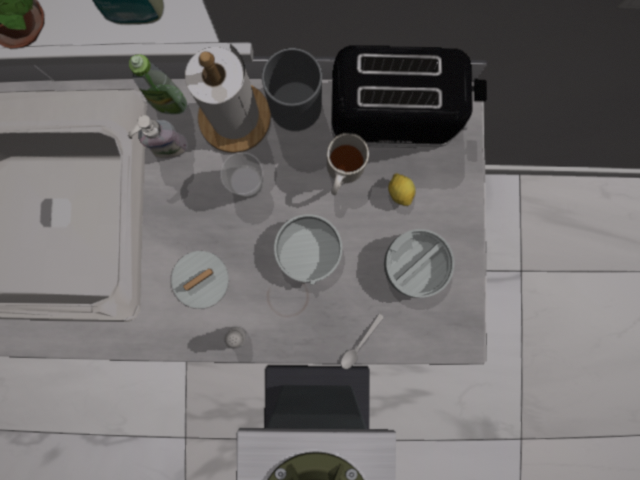

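View pics/a.png

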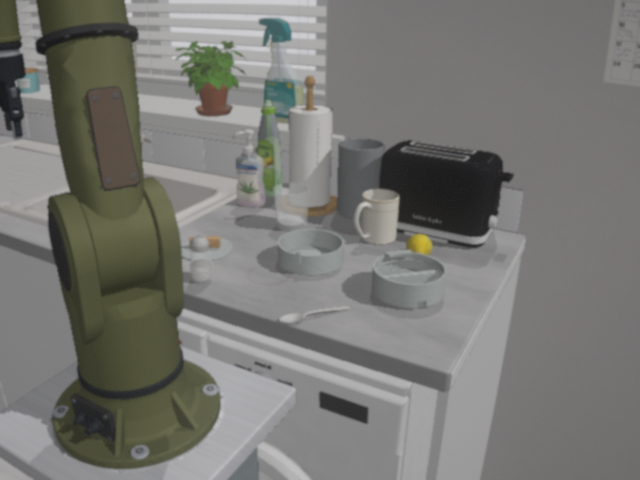

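The top view shows the bottom tin at (309,250), upper tin (419,264) with a diagonal partition, lid (200,280), glass (245,175), salt (234,340), mug (347,157) and lemon (402,190). The scene view shows the same layout, with the upper tin's notch at about (425,303) and its lip at (398,257). Next I'll fit circles to the depth data.

```bash
cat >> h.py <<'E'
from scipy.optimize import least_squares
def circ(P,r=None,x0=None):
    P=P[:,:2]; x0=P.mean(0) if x0 is None else x0
    f=lambda q: np.hypot(*(P-q[:2]).T)-(q[2] if r is None else r)
    return least_squares(f,list(x0)+([] if r else [0.06]),loss='soft_l1',f_scale=0.002).x
E
python3 - <<'E'
from h import *
b=np.load('b.npy');a=np.load('a.npy')
for n,(u,v) in dict(bot=(309,250),up=(419,264),lid=(200,280),glass=(245,175),salt=(234,340),mug=(347,157),lemon=(402,190)).items():
    c=b[v,u]; 
    for nm,C in (('top',b),('scene',a)):
        P=C.reshape(-1,3); P=P[np.isfinite(P[:,0])]
        P=P[np.hypot(*(P[:,:2]-c[:2]).T)<0.095]
        P=P[P[:,2]>0.008] if n!='lid' else P
        q=np.percentile(P[:,2],[2,50,90,99.5])
        print(n,nm,len(P),np.round(c,3),'med',np.round(np.median(P,0),3),'z%',np.round(q,4))
# fits
def reg(C,c,r,z0,z1):
    P=C.reshape(-1,3);P=P[np.isfinite(P[:,0])]
    return P[(np.hypot(*(P[:,:2]-c[:2]).T)<r)&(P[:,2]>z0)&(P[:,2]<z1)]
for C in (b,a):
  for n,(u,v),z0,z1 in (('bot',(309,250),.036,.06),('up',(419,264),.046,.053),('lid',(200,280),.001,.012)):
    P=reg(C,b[v,u],.085,z0,z1); q=circ(P); print(n,len(P),q.round(4), np.round(np.median(P[:,2]),4))
    d=np.hypot(*(P[:,:2]-q[:2]).T);print(' rad pct',np.percentile(d,[5,50,95]).round(4))
E
python3 - <<'E'
import sys;sys.path.insert(0,'.')
import cv2,numpy as np
i=cv2.imread('pics/b.png')
c=[i[v-45:v+45,u-45:u+45] for u,v in ((309,255),(419,264),(205,285))]
cv2.imwrite('pics/c.png',cv2.resize(np.hstack(c),(798,266),interpolation=cv2.INTER_CUBIC))
E
```

```text
bot top 796 [0.511 0.019 0.005] med [0.525 0.023 0.04 ] z% [0.0081 0.0401 0.0445 0.0504]
bot scene 2101 [0.511 0.019 0.005] med [0.502 0.016 0.027] z% [0.0087 0.0272 0.041  0.0478]
up top 3776 [ 0.483 -0.196  0.041] med [ 0.486 -0.199  0.021] z% [0.0142 0.0209 0.0512 0.0579]
up scene 3507 [ 0.483 -0.196  0.041] med [ 0.476 -0.197  0.034] z% [0.0099 0.0338 0.0497 0.0555]
lid top 6908 [0.448 0.232 0.029] med [0.448 0.23  0.002] z% [-0.0036  0.0019  0.0065  0.0302]
lid scene 1624 [0.448 0.232 0.029] med [0.457 0.205 0.001] z% [-0.0023  0.0008  0.0069  0.029 ]
glass top 3869 [0.661 0.15  0.01 ] med [0.733 0.159 0.062] z% [0.0097 0.062  0.2333 0.2452]
glass scene 3752 [0.661 0.15  0.01 ] med [0.734 0.152 0.089] z% [0.0115 0.0893 0.2136 0.2418]
salt top 428 [0.338 0.154 0.091] med [0.342 0.153 0.081] z% [0.0087 0.0815 0.0891 0.0923]
salt scene 888 [0.338 0.154 0.091] med [0.326 0.148 0.048] z% [0.0098 0.0485 0.0832 0.0889]
mug top 4909 [ 0.696 -0.055  0.03 ] med [ 0.724 -0.065  0.123] z% [0.0237 0.1232 0.1843 0.1881]
mug scene 5266 [ 0.696 -0.055  0.03 ] med [ 0.723 -0.082  0.091] z% [0.0124 0.0914 0.1713 0.1843]
lemon top 1001 [ 0.627 -0.162  0.05 ] med [ 0.627 -0.163  0.045] z% [0.0185 0.0451 0.0567 0.1029]
lemon scene 1704 [ 0.627 -0.162  0.05 ] med [ 0.624 -0.162  0.041] z% [0.0128 0.0412 0.0897 0.1512]
bot 477 [0.5132 0.0204 0.0639] 0.0425
 rad pct [0.062  0.0639 0.0661]
up 413 [ 0.4854 -0.1963  0.0637] 0.0506
 rad pct [0.061  0.0637 0.066 ]
lid 3471 [0.4494 0.2359 0.0516] 0.0037
 rad pct [0.0203 0.0516 0.0818]
bot 534 [0.5108 0.0211 0.0641] 0.0404
 rad pct [0.0609 0.0639 0.0686]
up 503 [ 0.4836 -0.1965  0.0637] 0.0497
 rad pct [0.0559 0.0638 0.0669]
lid 578 [0.4534 0.2403 0.0493] 0.0036
 rad pct [0.0234 0.0491 0.0805]
```

View pics/c.png

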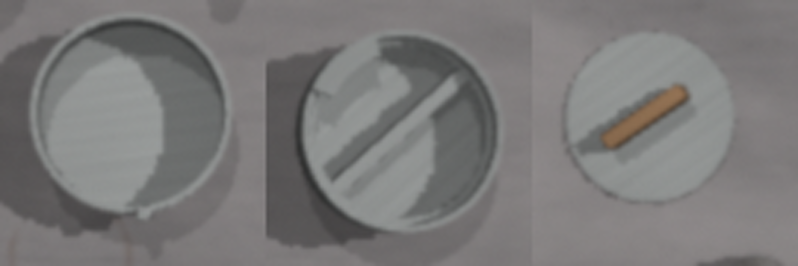

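The crops show the key at crop (143,212), so the bottom tin's yaw is about +7°. The upper tin's lip is at the upper left, giving a yaw of about 38°, and the lid handle's thin axis also points at about 36°. I'll move over the lid for a wrist look on the way.

>>> apply_moves:
  commands:
    - [0,[1,-3.8,0],[0,0,-5]]
    - [0,[1,-3.8,0],[0,0,-5]]
    - [0,[1,-3.8,0],[0,0,-5]]
    - [0,[1,-3.8,0],[0,0,-5]]
    - [0,[1,-3.8,0],[0,0,-5]]
    - [0,[1,-3.8,0],[0,0,0]]
    - [0,[1,-3.8,0],[0,0,0]]
    - [0,[1,-3.8,0],[0,0,0]]
    - [0,[1,-3.8,0],[0,0,0]]
    - [0,[0,0,0],[0,0,0]]
    - [0,[0,0,0],[0,0,0]]

```text
clock: 1.02
tool_pos: [0.3756, 0.2399, 0.4048]
eef_rot: [0.433, 0.901, 0.0, -0.0]
ft_force: [0.1, 1.0, -0.5]
finger_gap: 1.001
finger_force: 0.0
```

```bash
python3 - <<'E'
from h import *
o=robot.observe();print(o['tool_pos'],o['eef_rot'],o['ft_force'])
s=snap('wrist','w1.png');C=cloud(s);np.save('w1.npy',C)
print(s['fx'],np.linalg.inv(np.array(s['view'])).round(3).tolist())
print(C[240,320],C[60,60],C[420,580],C[60,580],C[420,60])
P=C.reshape(-1,3);P=P[np.isfinite(P[:,0])]
L=P[np.hypot(P[:,0]-.449,P[:,1]-.234)<.09]
H=L[(L[:,2]>.018)&(L[:,2]<.04)];print(len(H),np.median(H[:,2]) if len(H) else 0)
if len(H)>20:
    r=cv2.minAreaRect((H[:,:2]*1000).astype(np.float32));print(r)
E
```

```text
[0.3756336  0.23991404 0.40481474] [ 4.32808563e-01  9.01485775e-01  3.50354458e-04 -1.50756250e-04] [ 0.08565968  0.98257923 -0.46601906]
354.75612564350644 [[0.781, -0.601, -0.17, 0.333], [0.625, 0.751, 0.213, 0.295], [-0.001, -0.273, 0.962, 0.376], [0.0, 0.0, 0.0, 1.0]]
[0.40363953 0.21495909 0.00532809] [-0.50826719 -0.03972261 -0.90797842] [0.41813801 0.28533353 0.31200971] [ 0.5509136   0.60823083 -0.14702828] [0.32463605 0.20036641 0.30374827]
767 0.029248071706450496
((451.7238464355469, 238.7393798828125), (12.432373046875, 64.39812469482422), 34.83811950683594)
```

View pics/w1.png

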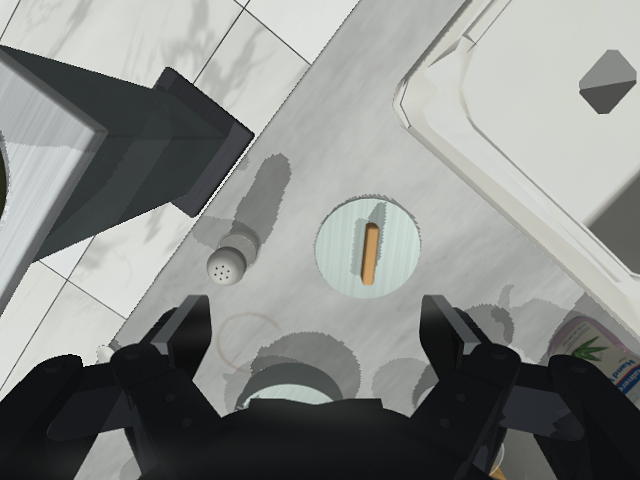

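The wrist view shows the lid at (368,248) with its handle from (372,228) to (369,280), and the fit gives the handle's thin axis at 34.8°. The camera sits 70 mm out along tool +x. Next I'll look at the bottom tin.

>>> apply_moves:
  commands:
    - [0,[1.8,-3.2,0],[0,0,0]]
    - [0,[1.8,-3.2,0],[0,0,0]]
    - [0,[1.8,-3.2,0],[0,0,0]]
    - [0,[1.8,-3.2,0],[0,0,0]]
    - [0,[1.8,-3.2,0],[0,0,0]]
    - [0,[1.8,-3.2,0],[0,0,0]]
    - [0,[0,0,0],[0,0,0]]
    - [0,[0,0,0],[0,0,0]]

```text
clock: 1.73
tool_pos: [0.4837, 0.05, 0.4044]
eef_rot: [0.432, 0.902, -0.0, -0.0]
ft_force: [0.3, 0.7, -0.4]
finger_gap: 0.998
finger_force: 0.0
```

```bash
cat >> h.py <<'E'
def reg(C,c,r,z0,z1):
    P=C.reshape(-1,3);P=P[np.isfinite(P[:,0])]
    return P[(np.hypot(P[:,0]-c[0],P[:,1]-c[1])<r)&(P[:,2]>z0)&(P[:,2]<z1)]
def ang(v): return np.degrees(np.arctan2(v[1],v[0]))
E
python3 - <<'E'
from h import *
s=snap('wrist','w2.png');C=cloud(s);np.save('w2.npy',C)
print(robot.observe()['tool_pos'])
for n,C in (('w',C),('top',np.load('b.npy')),('scene',np.load('a.npy'))):
    P=reg(C,(.512,.021),.08,.038,.056)
    R=P[P[:,2]<.0455]; q=circ(R); q2=circ(R,.064)
    K=P[(P[:,2]>.0465)]; 
    d=np.hypot(*(K[:,:2]-q[:2]).T);K=K[d>.058]
    print(n,len(R),q.round(4),q2.round(4),np.median(R[:,2]).round(4),'key',len(K),K.mean(0).round(4), 'yaw',ang(q[:2]-K[:,:2].mean(0)), np.median(ang((q[:2]-K[:,:2]).T)))
    H=reg(C,(.4517,.2387),.05,.018,.04)
    if len(H)>20: print('handle',len(H),cv2.minAreaRect((H[:,:2]*1000).astype(np.float32)),np.median(H[:,2]))
E
```

```text
[0.48311174 0.05160318 0.4043061 ]
w 1975 [0.5143 0.021  0.0637] [0.5142 0.021 ] 0.0437 key 91 [0.4501 0.0128 0.0512] yaw 7.299364304729216 6.810131144147601
handle 1019 ((454.33343505859375, 234.27871704101562), (13.036028861999512, 54.04536437988281), 34.89266586303711) 0.02909108989994713
top 411 [0.5134 0.0205 0.0639] [0.5134 0.0205] 0.0424 key 28 [0.4729 0.0242 0.0486] yaw -5.242082057101364 6.097582334973054
handle 213 ((450.11236572265625, 237.56536865234375), (12.436134338378906, 65.0902099609375), 34.634910583496094) 0.027965721497912988
scene 399 [0.5112 0.021  0.064 ] [0.5112 0.021 ] 0.0409 key 17 [0.4452 0.011  0.0491] yaw 8.704248095466676 8.658205065572684
handle 96 ((449.50701904296875, 238.29063415527344), (16.300094604492188, 64.15465545654297), 34.162841796875) 0.02599550223016539
```

View pics/w2.png

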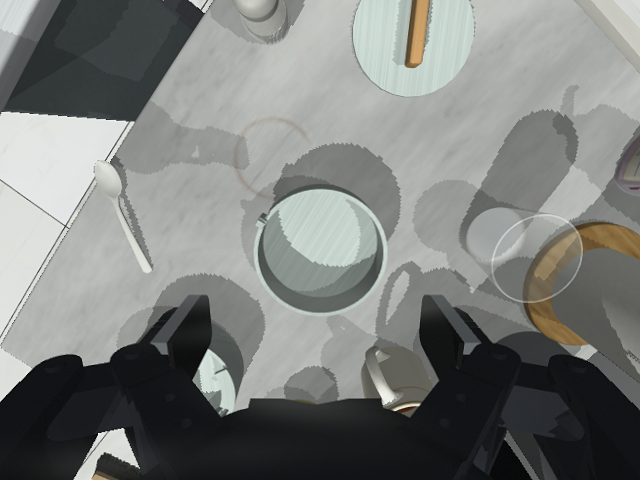

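The bottom tin is at (320,250) in the wrist view and its key at (262,220). The fit puts its centre at about (0.5135, 0.021) with a yaw of about 7°. Now the upper tin.

>>> apply_moves:
  commands:
    - [0.2,[-0.5,-3.6,0],[0,0,0]]
    - [0.2,[-0.5,-3.6,0],[0,0,0]]
    - [0.2,[-0.5,-3.6,0],[0,0,0]]
    - [0.2,[-0.5,-3.6,0],[0,0,0]]
    - [0.2,[-0.5,-3.6,0],[0,0,0]]
    - [0.2,[-0.5,-3.6,0],[0,0,0]]
    - [0.2,[0,0,0],[0,0,0]]
    - [0.2,[0,0,0],[0,0,0]]

```text
clock: 2.45
tool_pos: [0.453, -0.1655, 0.4048]
eef_rot: [0.431, 0.902, 0.0, 0.0]
ft_force: [0.2, 1.2, -0.0]
finger_gap: 0.796
finger_force: 0.0
```

```bash
python3 - <<'E'
from h import *
s=snap('wrist','w3.png');C=cloud(s);np.save('w3.npy',C)
o=robot.observe();print(o['tool_pos'],o['eef_rot'],o['finger_gap'])
c=(.4845,-.196)
for n,C in (('w',C),('top',np.load('b.npy')),('scene',np.load('a.npy'))):
    R=reg(C,c,.075,.046,.0545); R=R[np.hypot(R[:,0]-c[0],R[:,1]-c[1])>.057]
    q=circ(R)
    p=reg(C,q,.05,.034,.046)
    rect=cv2.minAreaRect((p[:,:2]*1000).astype(np.float32))
    w=np.linalg.svd(p[:,:2]-p[:,:2].mean(0))[2][1]
    print(n,len(R),q.round(4),np.median(R[:,2]).round(4),'part',len(p),np.median(p,0).round(4),rect,'normal',ang(w))
    L=reg(C,q,.066,.0535,.06);print(' lip',len(L),ang((L[:,:2]-q[:2]).mean(0)) if len(L) else '')
E
```

```text
[ 0.45345347 -0.16388343  0.40466723] [ 4.29498929e-01  9.03067217e-01  4.84860003e-04 -1.88886096e-04] 0.8002911465643281
w 1959 [ 0.4866 -0.1958  0.0636] 0.0526 part 947 [ 0.4848 -0.1936  0.0404] ((486.7018127441406, -195.78384399414062), (9.973079681396484, 99.82992553710938), 41.83560562133789) normal 41.82756121051723
 lip 1024 43.5656783708137
top 463 [ 0.4854 -0.1963  0.0637] 0.0508 part 269 [ 0.4854 -0.1964  0.0388] ((485.25555419921875, -196.2539520263672), (10.628705024719238, 99.61065673828125), 41.71154022216797) normal -138.28331183303868
 lip 207 41.80716340264944
scene 500 [ 0.4839 -0.1962  0.0639] 0.0497 part 220 [ 0.4841 -0.1975  0.0375] ((485.1075134277344, -195.94090270996094), (16.517824172973633, 98.17451477050781), 43.1214599609375) normal -138.66245245769224
 lip 89 42.97201684679758
```

View pics/w3.png

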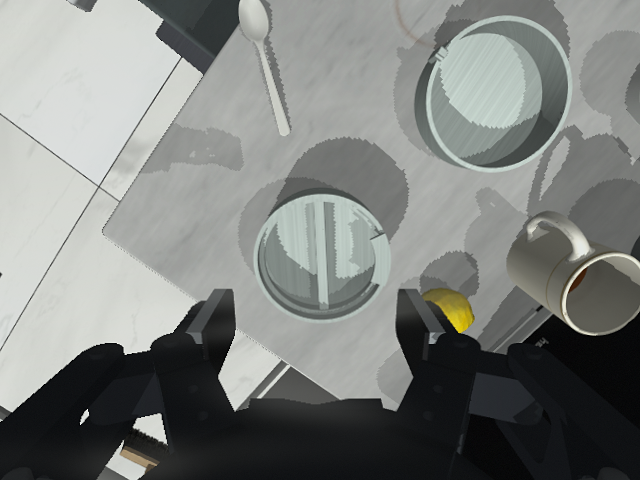

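The upper tin is at (322,258) in this view, with the partition from (318,205) to (323,305) and the lip at right (380,260). The fit gives (0.486, -0.196) with a yaw of 41.8°. I'm turning +2.6° and descending with the gripper half open.

>>> apply_moves:
  commands:
    - [0.5,[1.6,-1.5,0],[0,0,2.6]]
    - [0.5,[1.67,-1.5,-2],[0,0,0]]
    - [0.5,[0,0,-3.5],[0,0,0]]
    - [0.5,[0,0,-3.5],[0,0,0]]
    - [0.5,[0,0,-3.5],[0,0,0]]
    - [0.5,[0,0,-2.5],[0,0,0]]
    - [0.5,[0,0,0],[0,0,0]]
    - [0.5,[0,0,0],[0,0,0]]

```text
clock: 3.17
tool_pos: [0.4861, -0.1932, 0.2537]
eef_rot: [0.408, 0.913, -0.0, -0.002]
ft_force: [-0.2, -0.3, 0.8]
finger_gap: 0.498
finger_force: 0.0
```

```bash
python3 - <<'E'
from h import *
s=snap('wrist','w4.png')
o=robot.observe();print(o['tool_pos'],2*np.degrees(np.arctan2(o['eef_rot'][1],o['eef_rot'][0]))-90,o['finger_gap'])
E
```

```text
[ 0.48674633 -0.19411011  0.25535309] 41.776576567026524 0.498753946451433
```

View pics/w4.png

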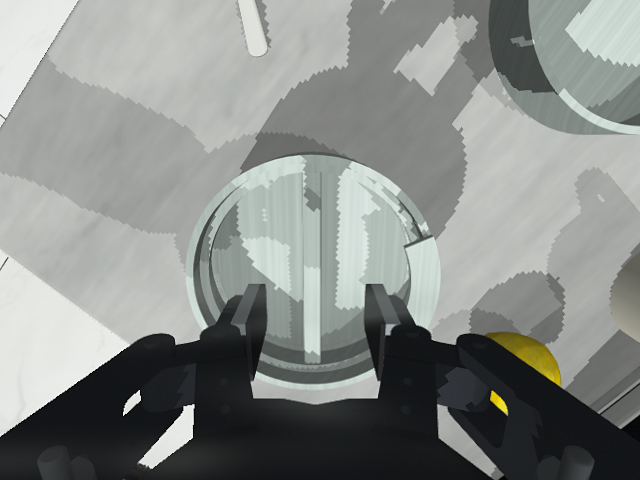

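The pads at (255,330) and (375,330) straddle the partition at (313,300). I'm descending the last 6 cm and closing.

>>> apply_moves:
  commands:
    - [0.5,[0,0,-2.5],[0,0,0]]
    - [0.5,[0,0,-2],[0,0,0]]
    - [0.5,[0,0,-1],[0,0,0]]
    - [0.5,[0,0,-0.4],[0,0,0]]
    - [0.7,[0,0,0],[0,0,0]]
    - [0.9,[0,0,0],[0,0,0]]
    - [1,[0,0,0],[0,0,0]]
    - [1,[0,0,0],[0,0,0]]
    - [1,[0,0,0],[0,0,0]]
    - [1,[0,0,0],[0,0,0]]
  grip_force: 70

```text
clock: 4.05
tool_pos: [0.4865, -0.1962, 0.1974]
eef_rot: [0.41, 0.912, 0.001, 0.001]
ft_force: [-0.4, 0.8, 6.1]
finger_gap: 0.092
finger_force: 71.0
```

>>> apply_moves:
  commands:
    - [1,[0,0,0.5],[0,0,0]]
    - [1,[0,0,1.5],[0,0,0]]
    - [1,[0,0,2.5],[0,0,0]]
    - [1,[0,0,2.5],[0,0,0]]
    - [1,[0,0,2],[0,0,0]]
    - [1,[0,0,0],[0,0,0]]
    - [1,[0,0,0],[0,0,0]]
    - [1,[0,0,0],[0,0,0]]

```text
clock: 4.72
tool_pos: [0.485, -0.1953, 0.2846]
eef_rot: [0.41, 0.912, 0.0, -0.001]
ft_force: [-0.3, 0.6, -3.5]
finger_gap: 0.093
finger_force: 69.7
```

```bash
python3 - <<'E'
from h import *
C=cloud(snap('wrist','w5.png'));T=cloud(snap('top','t5.png'))
o=robot.observe();print(o['tool_pos'],2*np.degrees(np.arctan2(o['eef_rot'][1],o['eef_rot'][0]))-90,o['finger_gap'],o['ft_force'],o['ft_torque'])
for n,C in (('w',C),('top',T)):
    R=reg(C,(.486,-.196),.072,.12,.148)
    R=R[np.hypot(R[:,0]-.486,R[:,1]+.196)>.059]
    q=circ(R); A=np.c_[R[:,:2]-q[:2],np.ones(len(R))]
    k=np.linalg.lstsq(A,R[:,2],rcond=None)[0];print(n,len(R),q.round(4),np.median(R[:,2]),k)
    L=reg(C,q,.066,.0535+.09,.16);print(' lip',len(L),ang((L[:,:2]-q[:2]).mean(0)) if len(L) else '')
E
```

```text
[ 0.48488308 -0.19535536  0.28406659] 41.598969405272555 0.09678077998772715 [-0.41403357 -0.21549785 -4.0045136 ] [ 0.02584884  0.02151107 -0.02248991]
w 15740 [ 0.4853 -0.1945  0.0622] 0.1393848189314692 [ 0.04150788 -0.00538357  0.13742128]
 lip 5193 58.73522342895927
top 522 [ 0.4848 -0.194   0.0627] 0.13660098272912313 [0.05092754 0.03022352 0.13350278]
 lip 27 55.62692296804534
```

View pics/w5.png

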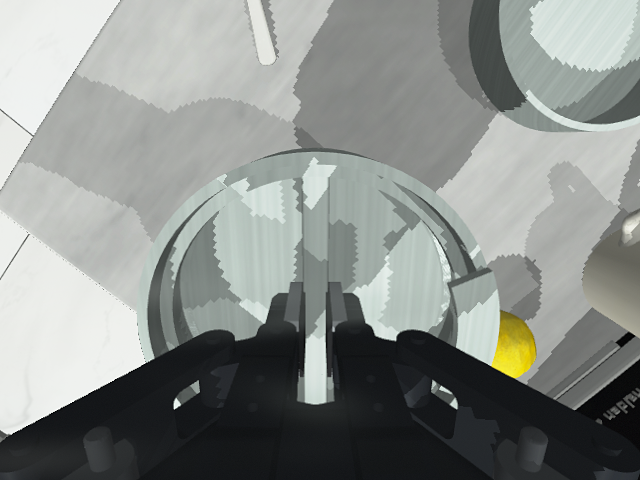

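The tin hangs level from the partition (pads at (297,330) and (332,330)). I'm carrying it over the bottom tin with a turn of -34.8°.

>>> apply_moves:
  commands:
    - [1,[0.4,3.1,0],[0,0,-5]]
    - [1,[0.4,3.1,0],[0,0,-5]]
    - [1,[0.4,3.1,0],[0,0,-5]]
    - [1,[0.4,3.1,0],[0,0,-5]]
    - [1,[0.4,3.1,0],[0,0,-5]]
    - [1,[0.4,3.1,0],[0,0,-5]]
    - [1,[0.4,3.1,0],[0,0,-4.8]]
    - [1,[0,0,-1.5],[0,0,0]]
    - [1,[0,0,0],[0,0,0]]
    - [1,[0,0,0],[0,0,0]]
    - [1,[0,0,0],[0,0,0]]

```text
clock: 5.73
tool_pos: [0.5134, 0.02, 0.2703]
eef_rot: [0.665, 0.747, -0.001, -0.0]
ft_force: [-0.6, -0.6, -3.1]
finger_gap: 0.095
finger_force: 69.5
```

```bash
python3 - <<'E'
from h import *
s=snap('scene','s6.png');A=cloud(s);T=cloud(snap('top','t6.png'))
o=robot.observe();print(o['tool_pos'],2*np.degrees(np.arctan2(o['eef_rot'][1],o['eef_rot'][0]))-90,o['finger_gap'],o['ft_force'])
c=np.array(o['tool_pos'])
for n,C in (('scene',A),('top',T)):
    R=reg(C,c,.072,.115,.131); d=R[:,:2]-c[:2]
    th=ang(d.T)
    R=R[(np.hypot(*d.T)>.060)&(abs(th-7)>28)]
    q=circ(R);k=np.linalg.lstsq(np.c_[R[:,:2]-q[:2],np.ones(len(R))],R[:,2],rcond=None)[0]
    print(n,len(R),q.round(4),np.median(R[:,2]),k.round(4))
P=s['pixels'];cv2.imwrite('pics/s6c.png',cv2.resize(P[170:320,220:420],(800,600),interpolation=cv2.INTER_CUBIC))
E
```

```text
[0.5137657  0.01989168 0.27101429] 6.670870003510188 0.09353893056320725 [ 0.67653157  0.43197059 -2.96587076]
scene 493 [0.5103 0.0203 0.0642] 0.12087523978870418 [ 0.0048 -0.0009  0.1206]
top 89 [0.5145 0.0312 0.0747] 0.12457786000386162 [-0.0416 -0.2646  0.1046]
```

View pics/s6c.png

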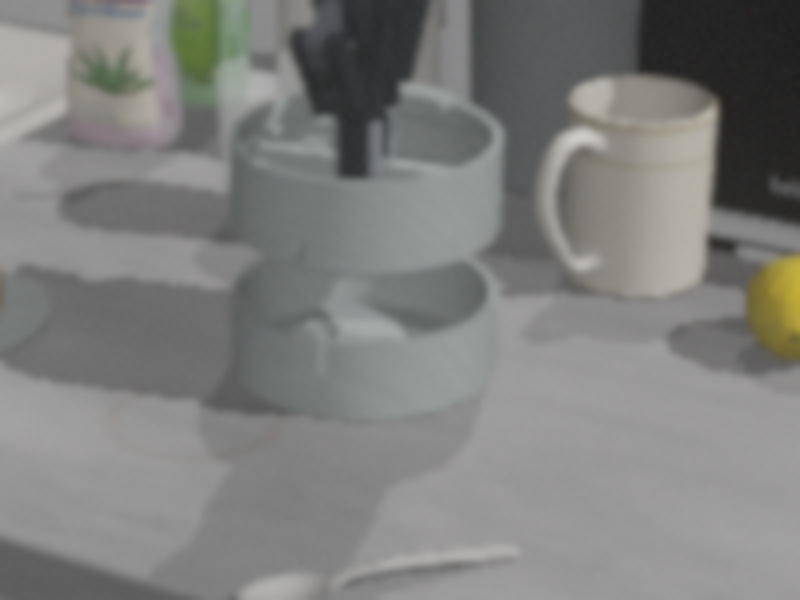

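The held tin is level above the bottom tin, 1 mm from its axis, with the notch at (300,250) above the key at (320,330) in the crop. I'm lowering.

>>> apply_moves:
  commands:
    - [1,[0.05,0.07,-1],[0,0,0]]
    - [1,[0,0,-0.7],[0,0,0]]
    - [1,[0,0,-0.5],[0,0,0]]
    - [1,[0,0,-0.4],[0,0,0]]
    - [1,[0,0,-0.3],[0,0,0]]
    - [1,[0,0,-0.2],[0,0,0]]
    - [1,[0,0,-0.2],[0,0,0]]
    - [1,[0,0,0],[0,0,0]]

```text
clock: 6.5
tool_pos: [0.5141, 0.0219, 0.2375]
eef_rot: [0.664, 0.748, -0.0, 0.0]
ft_force: [0.1, -0.7, -4.5]
finger_gap: 0.093
finger_force: 69.6
```

>>> apply_moves:
  commands:
    - [1,[0,0,-0.15],[0,0,0]]
    - [1,[0,0,-0.15],[0,0,0]]
    - [1,[0,0,-0.1],[0,0,0]]
    - [1,[0,0,-0.1],[0,0,0]]
    - [1,[0,0,0],[0,0,0]]

```text
clock: 6.92
tool_pos: [0.5144, 0.0218, 0.2334]
eef_rot: [0.664, 0.748, 0.0, -0.0]
ft_force: [-1.7, -1.1, 4.1]
finger_gap: 0.091
finger_force: 70.6
```

```bash
python3 - <<'E'
from h import *
s=snap('scene','s7.png');A=cloud(s)
o=robot.observe();print(o['tool_pos'],o['ft_force'])
c=np.array(o['tool_pos'])
R=reg(A,c,.072,.078,.0905); d=R[:,:2]-c[:2]
R=R[(np.hypot(*d.T)>.060)&(abs(ang(d.T)-7)>28)]
q=circ(R);k=np.linalg.lstsq(np.c_[R[:,:2]-q[:2],np.ones(len(R))],R[:,2],rcond=None)[0]
print(len(R),q.round(4),np.median(R[:,2]),k.round(4))
E
```

```text
[0.51431705 0.02178461 0.2334203 ] [-3.08824522 -1.01578651  5.09023793]
497 [0.5113 0.0223 0.064 ] 0.0836186402054479 [0.0068 0.0031 0.0837]
```

Contact at about 36 mm, so it looks seated. I'm releasing, opening only partly, and rising.

>>> apply_moves:
  commands:
    - [0.75,[0,0,0],[0,0,0]]
    - [0.6,[0,0,0],[0,0,0]]
    - [0.6,[0,0,0],[0,0,0]]
    - [0.6,[0,0,0],[0,0,0]]
    - [0.6,[0,0,1.5],[0,0,0]]
    - [0.6,[0,0,3],[0,0,0]]
    - [0.6,[0,0,4],[0,0,0]]
    - [0.6,[-0.5,2,4],[0,0,3]]
    - [0.6,[-0.5,3.5,0],[0,0,5]]
    - [0.6,[-0.5,3.5,0],[0,0,5]]
    - [0.6,[0,0,0],[0,0,0]]
    - [0.6,[0,0,0],[0,0,0]]

```text
clock: 7.97
tool_pos: [0.499, 0.1129, 0.3548]
eef_rot: [0.573, 0.82, 0.0, -0.0]
ft_force: [0.2, -1.7, 0.3]
finger_gap: 0.4
finger_force: 0.0
```

```bash
cat > meas.py <<'E'
from h import *
s=snap('scene','s8.png');w=snap('wrist','w8.png');t=snap('top','t8.png')
o=robot.observe();print(o['tool_pos'],2*np.degrees(np.arctan2(o['eef_rot'][1],o['eef_rot'][0]))-90,o['ft_force'],o['finger_gap'])
c=np.array([.5138,.021])
for n,i in (('scene',s),('wrist',w),('top',t)):
    C=cloud(i)
    R=reg(C,c,.072,.079,.0905); d=R[:,:2]-c
    R=R[(np.hypot(*d.T)>.060)&(abs(ang(d.T)-7)>30)]
    if len(R)<30: continue
    q=circ(R);k=np.linalg.lstsq(np.c_[R[:,:2]-q[:2],np.ones(len(R))],R[:,2],rcond=None)[0]
    p=reg(C,q,.05,.068,.082)
    print(n,len(R),q.round(4),np.median(R[:,2]).round(4),k.round(4),'part',len(p),np.median(p[:,2]) if len(p) else 0,cv2.minAreaRect((p[:,:2]*1000).astype(np.float32)) if len(p)>9 else '')
    B=reg(C,c,.075,.012,.033)
    if len(B)>50: print('  bottom wall',len(B),circ(B,.066).round(4))
    H=reg(C,(.4515,.2385),.05,.018,.04)
    if len(H)>20: print('  handle',len(H),cv2.minAreaRect((H[:,:2]*1000).astype(np.float32)),np.median(H[:,2]))
E
python3 meas.py; python3 -c "
import cv2;P=cv2.imread('pics/s8.png');cv2.imwrite('pics/s8c.png',cv2.resize(P[200:300,250:380],(780,600),interpolation=cv2.INTER_CUBIC))"
```

```text
[0.49968447 0.1092231  0.35452361] 19.67814905113005 [ 0.32640327 -0.63886669  0.50706271] 0.39947824913080965
scene 483 [0.5116 0.0223 0.0641] 0.0843 [0.0027 0.0003 0.0841] part 213 0.07340528585302625 ((513.581787109375, 24.650691986083984), (19.009765625, 95.19326782226562), 7.020174026489258)
  bottom wall 633 [0.513 0.022]
  handle 102 ((448.28216552734375, 237.20248413085938), (18.256711959838867, 64.28671264648438), 40.562217712402344) 0.025231273122239606
wrist 1582 [0.5141 0.0239 0.0632] 0.0884 [-0.028   0.0131  0.0856] part 1423 0.07638435185121514 ((514.6266479492188, 23.961593627929688), (10.156922340393066, 99.6868896484375), 6.629463195800781)
  bottom wall 751 [0.5147 0.0204]
  handle 1441 ((451.86285400390625, 238.55348205566406), (12.338135719299316, 64.3520736694336), 35.23197555541992) 0.029416644460203034
top 404 [0.5135 0.0219 0.0637] 0.087 [-0.0048 -0.0028  0.0865] part 287 0.075049220846934 ((513.7097778320312, 21.565021514892578), (10.180351257324219, 98.48577880859375), 6.871992588043213)
```

View pics/s8c.png

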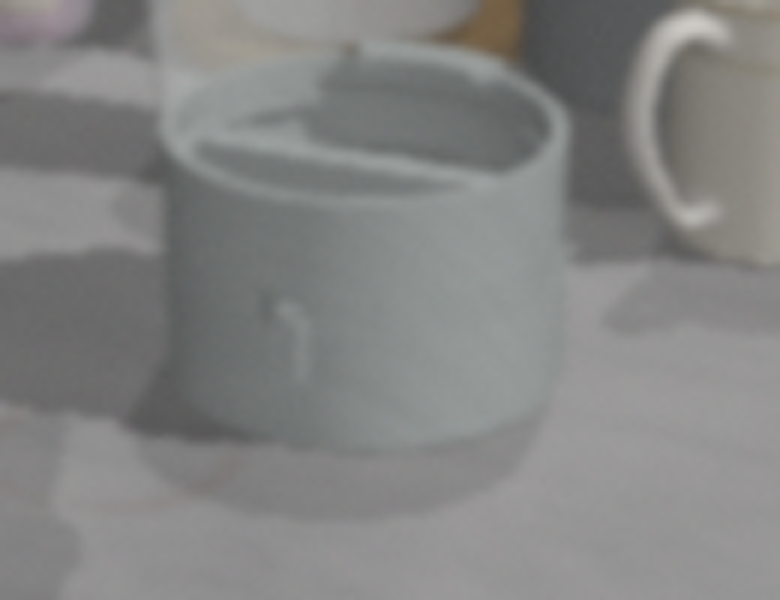

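It is seated: the rim reads 87 mm and the partition 75 mm, each 36.2 mm higher than before, with the key inside the notch at crop (290,320). The upper tin is at (0.514, 0.022) with a yaw of 6.9°. Now the lid.

>>> apply_moves:
  commands:
    - [0.6,[-1.2,3.16,0],[0,0,3.8]]
    - [0.6,[-1.2,3.16,0],[0,0,3.8]]
    - [0.6,[-1.2,3.17,0],[0,0,3.8]]
    - [0.6,[-1.2,3.17,-1],[0,0,3.9]]
    - [0.6,[0,0,-4],[0,0,0]]
    - [0.6,[0,0,-3],[0,0,0]]
    - [0.6,[0,0,-2],[0,0,0]]
    - [0.6,[0,0,0],[0,0,0]]
    - [0.6,[0,0,0],[0,0,0]]
    - [0.6,[0,0,0],[0,0,0]]

```text
clock: 8.95
tool_pos: [0.4527, 0.2365, 0.2561]
eef_rot: [0.462, 0.887, 0.001, 0.001]
ft_force: [0.8, 0.3, 1.3]
finger_gap: 0.399
finger_force: 0.0
```

```bash
python3 - <<'E'
from h import *
for _ in range(2):
    o=robot.observe();print(o['tool_pos'],2*np.degrees(np.arctan2(o['eef_rot'][1],o['eef_rot'][0]))-90,o['finger_gap'])
    C=cloud(snap('wrist','w9.png'))
    H=reg(C,(.4515,.2385),.045,.02,.036);print(len(H),cv2.minAreaRect((H[:,:2]*1000).astype(np.float32)),np.median(H[:,2]))
    L=reg(C,(.4515,.2385),.065,.0035,.009);c=cv2.minEnclosingCircle((L[:,:2]*1000).astype(np.float32));print(len(L),c,np.median(L[:,2]))
E
```

```text
[0.45266486 0.23646477 0.25612202] 34.98578664529032 0.39904549889332525
2060 ((451.5262756347656, 239.07125854492188), (11.767658233642578, 63.46814727783203), 34.633338928222656) 0.02951827770158061
20149 ((450.9902648925781, 238.39041137695312), 64.346923828125) 0.005874985646108971
[0.45274472 0.23673417 0.25654525] 35.00976359579137 0.40309048409854586
2058 ((451.4043884277344, 239.2487335205078), (11.913212776184082, 63.16456985473633), 34.57930374145508) 0.029492639623341615
20045 ((451.81195068359375, 238.5384979248047), 64.74078369140625) 0.0058670494781418725
```

>>> apply_moves:
  commands:
    - [0.6,[-0.1,0.2,-3],[0,0,0]]
    - [0.6,[0,0,-2.5],[0,0,0]]
    - [0.6,[0,0,-1.5],[0,0,0]]
    - [0.6,[0,0,-0.5],[0,0,0]]
    - [0.6,[0,0,0],[0,0,0]]
    - [0.8,[0,0,0],[0,0,0]]
    - [1,[0,0,0],[0,0,0]]
    - [1,[0,0,0],[0,0,0]]
    - [1,[0,0,0],[0,0,0]]
    - [1,[0,0,0],[0,0,0]]
  grip_force: 70

```text
clock: 9.88
tool_pos: [0.4515, 0.2394, 0.1816]
eef_rot: [0.461, 0.887, 0.002, 0.001]
ft_force: [-0.8, -0.9, 6.3]
finger_gap: 0.124
finger_force: 71.0
```

```bash
python3 - <<'E'
from h import *
C=cloud(snap('wrist','w10.png'));o=robot.observe();print(o['tool_pos'],2*np.degrees(np.arctan2(o['eef_rot'][1],o['eef_rot'][0]))-90,o['finger_gap'],o['ft_force'],o['ft_torque'])
L=reg(C,(.4515,.2385),.065,.0035,.009);print(len(L),cv2.minEnclosingCircle((L[:,:2]*1000).astype(np.float32)))
E
```

```text
[0.45153213 0.23945835 0.18163585] 35.09418805278156 0.12193966794787311 [-0.87313589 -1.18399786  6.32897763] [-0.16473056  0.21412368  0.00801978]
28999 ((448.4427185058594, 242.1508026123047), 61.771827697753906)
```

>>> apply_moves:
  commands:
    - [1,[0,0,0.5],[0,0,0]]
    - [1,[0,0,2.5],[0,0,0]]
    - [1,[0,0,3.5],[0,0,0]]
    - [1,[0,0,3.5],[0,0,0]]
    - [1,[0,0,3.5],[0,0,0]]
    - [1,[1,-3.6,0.5],[0,0,-4.7]]
    - [1,[1,-3.6,0],[0,0,-4.7]]
    - [1,[1,-3.6,0],[0,0,-4.7]]
    - [1,[1,-3.6,0],[0,0,-4.7]]
    - [1,[1,-3.6,0],[0,0,-4.7]]
    - [1,[1,-3.7,0],[0,0,-4.7]]
    - [1,[0,0,0],[0,0,0]]

```text
clock: 10.93
tool_pos: [0.5113, 0.0132, 0.3208]
eef_rot: [0.669, 0.744, -0.001, 0.002]
ft_force: [-0.4, 0.1, -1.8]
finger_gap: 0.117
finger_force: 69.9
```

>>> apply_moves:
  commands:
    - [1,[0,0,0],[0,0,0]]
    - [1,[0,0,0],[0,0,0]]
    - [1,[0,0,0],[0,0,0]]

```text
clock: 11.18
tool_pos: [0.5102, 0.0236, 0.3197]
eef_rot: [0.662, 0.749, 0.0, -0.0]
ft_force: [0.1, -0.2, -0.7]
finger_gap: 0.123
finger_force: 69.9
```

```bash
cat > lid.py <<'E'
from h import *
# top view: segment the lid through its depth layer; plane + disc centre
def lid(z0,z1,c):
    for n in ('top','wrist','scene'):
        C=cloud(snap(n,'l_%s.png'%n))
        L=reg(C,c,.075,z0,z1)
        if len(L)<60: print(n,len(L));continue
        m=L.mean(0);best=None
        rng=np.random.default_rng(0)
        for _ in range(300):
            p=L[rng.choice(len(L),3,False)];nn=np.cross(p[1]-p[0],p[2]-p[0]);l=np.linalg.norm(nn)
            if l<3e-4: continue
            nn/=l
            if nn[2]<0: nn=-nn
            if nn[2]<.9: continue
            g=abs((L-p[0])@nn)<.0012
            if best is None or g.sum()>best[0]: best=(g.sum(),g)
        I=L[best[1]];m=I.mean(0);nn=np.linalg.svd(I-m,full_matrices=False)[2][2];nn*=np.sign(nn[2])
        cc=cv2.minEnclosingCircle((I[:,:2]*1000).astype(np.float32))
        zc=m[2]-(nn[:2]@(np.array(cc[0])/1000-m[:2]))/nn[2]
        print(n,len(L),len(I),'n',nn.round(4),'circle',np.round(cc[0],1),round(cc[1],1),'top z at centre',round(zc,4))
E
python3 - <<'E'
from lid import *
o=robot.observe();c=o['tool_pos'];print(c,2*np.degrees(np.arctan2(o['eef_rot'][1],o['eef_rot'][0]))-90,o['eef_rot'],o['finger_gap'],o['ft_force'],o['ft_torque'])
z=c[2]-.1816+.004
lid(z-.012,z+.012,c)
E
python3 meas.py | sed -n 2,9p
```

```text
[0.51021374 0.02356141 0.31971251] 7.055591702049284 [ 6.62256572e-01  7.49277023e-01  1.44610847e-04 -3.94487508e-04] 0.12289776397564789 [ 0.07628572 -0.20710086 -0.70232684] [ 1.42418173e-02  4.22080914e-05 -1.85649784e-02]
top 0
wrist 29140 27571 n [3.1e-03 2.0e-04 1.0e+00] circle [510.6  23.6] 58.0 top z at centre 0.1439
scene 906 619 n [ 0.0021 -0.0037  1.    ] circle [507.1  22.7] 59.5 top z at centre 0.142
scene 504 [0.5114 0.0221 0.064 ] 0.0843 [0.0024 0.0014 0.084 ] part 202 0.07357683069982734 ((510.88800048828125, 24.988323211669922), (14.220733642578125, 93.93070220947266), 8.671758651733398)
  bottom wall 630 [0.5128 0.0218]
wrist 1719 [0.5144 0.0229 0.0633] 0.0888 [-0.0049  0.0108  0.0878] part 0 0 
top 53 [0.5155 0.0382 0.0798] 0.0867 [ 0.0042 -0.1204  0.0771] part 0 0
```

The lid is held level and centred under the TCP. I'll compute the increments for tilt, tuck and level.

```bash
python3 - <<'E'
import numpy as np
a=np.radians(6.9);X=np.array([np.cos(a),np.sin(a),0]);Y=np.array([-np.sin(a),np.cos(a),0]);d=181.5
def tcp(ex,ez,y,t):
    t=np.radians(t); cx=ex-58*np.cos(t); cz=ez+58*np.sin(t)
    return (cx+d*np.sin(t))*X+y*Y+np.array([0,0,cz+d*np.cos(t)])
W=[(54.1,138,1.2,0),(50,130,1,5),(47,122,.6,10),(44,117,0,15),(44,105,0,15),(44,93,0,15),(44,84,0,15),(44,79,0,15),'-',
 (48,78.5,0,15),(52,78,0,15),(56,77.7,0,15),(59.5,77.5,0,15),'-',
 (59.5,77.5,0,12.5),(59.2,77.3,0,10),(59,77.2,0,7.5),(58.8,77,0,5),(58.6,76.8,0,2.5),(58.5,76.5,0,0)]
p=None
for w in W:
    if w=='-': print('--');continue
    if p: print(((tcp(*w)-tcp(*p))/10).round(2),'turn',((w[3]-p[3])*Y).round(2),w)
    p=w
E
```

```text
[ 1.19  0.12 -0.36] turn [-0.6   4.96  0.  ] (50, 130, 1, 5)
[ 1.33  0.12 -0.51] turn [-0.6   4.96  0.  ] (47, 122, 0.6, 10)
[ 1.35  0.1  -0.35] turn [-0.6   4.96  0.  ] (44, 117, 0, 15)
[ 0.   0.  -1.2] turn [-0.  0.  0.] (44, 105, 0, 15)
[ 0.   0.  -1.2] turn [-0.  0.  0.] (44, 93, 0, 15)
[ 0.   0.  -0.9] turn [-0.  0.  0.] (44, 84, 0, 15)
[ 0.   0.  -0.5] turn [-0.  0.  0.] (44, 79, 0, 15)
--
[ 0.4   0.05 -0.05] turn [-0.  0.  0.] (48, 78.5, 0, 15)
[ 0.4   0.05 -0.05] turn [-0.  0.  0.] (52, 78, 0, 15)
[ 0.4   0.05 -0.03] turn [-0.  0.  0.] (56, 77.7, 0, 15)
[ 0.35  0.04 -0.02] turn [-0.  0.  0.] (59.5, 77.5, 0, 15)
--
[-0.82 -0.1  -0.06] turn [ 0.3  -2.48 -0.  ] (59.5, 77.5, 0, 12.5)
[-0.85 -0.1  -0.11] turn [ 0.3  -2.48 -0.  ] (59.2, 77.3, 0, 10)
[-0.84 -0.1  -0.14] turn [ 0.3  -2.48 -0.  ] (59, 77.2, 0, 7.5)
[-0.83 -0.1  -0.19] turn [ 0.3  -2.48 -0.  ] (58.8, 77, 0, 5)
[-0.82 -0.1  -0.22] turn [ 0.3  -2.48 -0.  ] (58.6, 76.8, 0, 2.5)
[-0.8  -0.1  -0.27] turn [ 0.3  -2.48 -0.  ] (58.5, 76.5, 0, 0)
```

Tilt and lower to just above the rim (E.z=93), settle, then check.

>>> apply_moves:
  commands:
    - [1,[1.19,0.12,-0.36],[-0.6,4.96,0]]
    - [1,[1.33,0.12,-0.51],[-0.6,4.96,0]]
    - [1,[1.35,0.1,-0.35],[-0.6,4.96,0]]
    - [1,[0,0,-1.2],[0,0,0]]
    - [1,[0,0,-1.2],[0,0,0]]
    - [1,[0,0,0],[0,0,0]]
    - [1,[0,0,0],[0,0,0]]
    - [1,[0,0,0],[0,0,0]]
    - [1,[0,0,0],[0,0,0]]

```text
clock: 12.23
tool_pos: [0.5489, 0.0253, 0.2846]
eef_rot: [0.658, 0.742, -0.096, -0.086]
ft_force: [0.6, -0.1, -0.8]
finger_gap: 0.122
finger_force: 70.0
```

```bash
cat > fk.py <<'E'
from scipy.spatial.transform import Rotation as Rn
from h import *
def est(T=(.5142,.0229),d=.1815,yaw=6.9):
    o=robot.observe();R=Rn.from_quat(o['eef_rot']).as_matrix();z=R[:,2];C=np.array(o['tool_pos'])+d*z
    a=np.radians(yaw);D=C[:2]-T;X=np.array([np.cos(a),np.sin(a)]);Y=np.array([-X[1],X[0]])
    t=np.degrees(np.arcsin(-z[:2]@X)); tx=np.degrees(np.arcsin(-z[:2]@Y))
    print('lid centre tin frame mm',1e3*D@X,1e3*D@Y,'z',1e3*C[2],'tilt',t,tx,'Ex',1e3*D@X+58*np.cos(np.radians(t)),'Ez',1e3*C[2]-58*np.sin(np.radians(t)),'F',o['ft_force'].round(1),o['finger_gap'])
if __name__=='__main__': est()
E
python3 - <<'E'
from fk import *; est()
from lid import lid
o=robot.observe();R=Rn.from_quat(o['eef_rot']).as_matrix();C=np.array(o['tool_pos'])+.1775*R[:,2];print(C)
lid(C[2]-.02,C[2]+.02,C)
E
```

```text
lid centre tin frame mm -11.865633061629255 -1.6243559264355236 z 109.13432229735481 tilt 14.863935120793798 -0.06160898595703884 Ex 44.19355587763101 Ez 94.25590385074837 F [ 0.6 -0.1 -0.8] 0.12177227533033812
[0.50363463 0.01998091 0.11300047]
top 889 409 n [0.2562 0.007  0.9666] circle [498.3  -2.6] 50.3 top z at centre 0.1156
wrist 30931 27554 n [0.2567 0.0295 0.9661] circle [513.2  20.6] 65.4 top z at centre 0.1123
scene 656 310 n [0.2495 0.0276 0.968 ] circle [500.7  20.2] 57.9 top z at centre 0.1133
```

>>> apply_moves:
  commands:
    - [1,[0,0.1,-0.9],[0,0,0]]
    - [1,[0,0,-0.4],[0,0,0]]
    - [1,[0,0,-0.2],[0,0,0]]
    - [1,[0,0,0],[0,0,0]]
    - [1,[0,0,0],[0,0,0]]

```text
clock: 12.8
tool_pos: [0.5491, 0.0264, 0.2682]
eef_rot: [0.658, 0.742, -0.098, -0.087]
ft_force: [0.8, -0.4, -1.8]
finger_gap: 0.121
finger_force: 70.0
```

```bash
python3 fk.py
```

```text
lid centre tin frame mm -11.938272792449416 -0.7730610863169483 z 92.94302875659504 tilt 15.02541635944996 0.01683308942623925 Ex 44.07876052957546 Ez 77.90667355331674 F [ 0.8 -0.4 -1.8] 0.12081751403071443
```

Now slide it under the lip.

>>> apply_moves:
  commands:
    - [1,[0.4,0.05,0],[0,0,0]]
    - [1,[0.4,0.05,0],[0,0,0]]
    - [1,[0.4,0.05,0],[0,0,0]]
    - [1,[0.25,0.03,0],[0,0,0]]
    - [1,[0,0,0],[0,0,0]]
    - [1,[0,0,0],[0,0,0]]

```text
clock: 13.3
tool_pos: [0.5639, 0.0282, 0.2685]
eef_rot: [0.658, 0.742, -0.098, -0.086]
ft_force: [-0.1, -0.1, -1.4]
finger_gap: 0.12
finger_force: 70.0
```

```bash
python3 fk.py
```

```text
lid centre tin frame mm 3.0607585321531303 -0.7627438482092547 z 93.1991867342233 tilt 14.992574917996865 0.019619616026981274 Ex 59.08640135930975 Ez 78.19494247455216 F [-0.1 -0.1 -1.4] 0.12019117507164777
```

>>> apply_moves:
  commands:
    - [1,[-0.82,-0.1,-0.08],[0.3,-2.48,0]]
    - [1,[-0.84,-0.1,-0.12],[0.3,-2.48,0]]
    - [1,[-0.84,-0.1,-0.16],[0.3,-2.48,0]]
    - [1,[-0.83,-0.1,-0.2],[0.3,-2.48,0]]
    - [1,[0,0,0],[0,0,0]]
    - [1,[0,0,0],[0,0,0]]

```text
clock: 13.8
tool_pos: [0.53, 0.0242, 0.2632]
eef_rot: [0.663, 0.748, -0.033, -0.03]
ft_force: [0.7, -0.6, -0.6]
finger_gap: 0.12
finger_force: 70.0
```

```bash
python3 fk.py
```

```text
lid centre tin frame mm -0.118710942049598 -0.3893897567292088 z 82.44515555672005 tilt 5.0418434372692955 -0.05629563742189282 Ex 57.656874419681245 Ez 77.3479272795724 F [ 0.7 -0.6 -0.6] 0.1201482279668311
```

>>> apply_moves:
  commands:
    - [1,[-0.78,-0.1,-0.22],[0.3,-2.48,0]]
    - [1,[-0.78,-0.1,-0.26],[0.3,-2.48,0]]
    - [1,[0,0,0],[0,0,0]]
    - [1,[0,0,-0.1],[0,0,0]]
    - [1,[0,0,0],[0,0,0]]
    - [1,[0,0,0],[0,0,0]]

```text
clock: 14.3
tool_pos: [0.5157, 0.0224, 0.2577]
eef_rot: [0.663, 0.748, -0.0, 0.0]
ft_force: [-1.5, -0.0, 2.4]
finger_gap: 0.121
finger_force: 70.3
```

```bash
python3 fk.py
```

```text
lid centre tin frame mm 1.4022529311127598 -0.743861062293818 z 76.17277035204465 tilt 0.011202730512879693 0.023353499289013296 Ex 59.40225182244732 Ez 76.16142992922244 F [-1.5 -0.   2.4] 0.12129342788713032
```

Light contact at ledge height. Releasing and withdrawing.

>>> apply_moves:
  commands:
    - [0.8,[0,0,0],[0,0,0]]
    - [0.65,[0,0,0],[0,0,0]]
    - [0.65,[0,0,0],[0,0,0]]
    - [0.65,[0,0,0],[0,0,0]]
    - [0.65,[0,0,1],[0,0,0]]
    - [0.65,[0,0,2.5],[0,0,0]]
    - [0.65,[0,0,4],[0,0,0]]
    - [0.65,[0,1,4],[0,0,0]]
    - [0.65,[-1.5,3.5,0],[0,0,0]]
    - [0.65,[-1.5,3.5,0],[0,0,0]]
    - [0.65,[0,0,0],[0,0,0]]
    - [0.65,[0,0,0],[0,0,0]]

```text
clock: 15.3
tool_pos: [0.4841, 0.1044, 0.373]
eef_rot: [0.661, 0.75, 0.001, -0.0]
ft_force: [0.5, 0.8, -0.2]
finger_gap: 0.352
finger_force: 0.0
```

```bash
python3 - <<'E'
from lid import *
o=robot.observe();print(o['tool_pos'],o['ft_force'],o['finger_gap'])
lid(.070,.0845,(.514,.022))
E
python3 meas.py
```

```text
[0.48408068 0.10443528 0.37301462] [ 0.53877637  0.75804809 -0.24345091] 0.3521843730639956
top 2998 1200 n [-0.0087  0.0029  1.    ] circle [511.5  22.1] 64.0 top z at centre 0.0807
wrist 9228 7312 n [ 9.e-04 -2.e-04  1.e+00] circle [514.4  23.6] 64.9 top z at centre 0.0819
scene 1244 601 n [ 3.0e-04 -4.6e-03  1.0e+00] circle [512.2  21.1] 67.4 top z at centre 0.08
[0.48519941 0.10094849 0.37216467] 6.758526758914016 [-0.08009024  0.62161192 -0.93414376] 0.35042303329114094
scene 461 [0.5117 0.0222 0.0642] 0.0846 [0.0119 0.0038 0.0845] part 476 0.0798286559415832 ((507.6562805175781, 19.969181060791016), (77.7022705078125, 98.08110046386719), 29.051721572875977)
  bottom wall 638 [0.5128 0.0219]
wrist 2279 [0.5144 0.0233 0.0636] 0.0881 [0.0016 0.0108 0.0864] part 3053 0.08154284619785923 ((509.6344299316406, 25.77960968017578), (99.71697235107422, 89.01700592041016), 62.307498931884766)
  bottom wall 604 [0.5147 0.0203]
top 387 [0.5134 0.0219 0.0637] 0.0871 [-0.0071 -0.0026  0.0867] part 1541 0.07981263177039666 ((513.2611694335938, 21.88341522216797), (98.33646392822266, 99.39007568359375), 63.90935516357422)
```

```bash
python3 -c "
from rig import close_job
print(close_job())"
```

```text
the job is handed in; nothing more can be done
None
```

The lunch tin is back together and handed in at about 15 s: the upper tin sits fully down with its notch over the key, and the lid lies flat on the ledge under the lip. The cameras confirmed both before hand-in. The gripper is clear and none of the moves went near the bystanders. `close_job()` returned no verdict.

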